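Load two wound coils into the gravity lane

TASK

Load the two large square coils that stand loose on the bench (not the empty bobbins in the tray) into the sloped lane, one after the other: set each one upright into the upper half of the lane, within its rails, let go and let it slide down by itself, so that the first rests at the stop and the second rests behind it. Leave the small coil where it stands.

Things in the scene. Friction and masses are not known exactly. Their poses are not given: they have to be found in the camera images.
- coil_a: One of two identical large transformer coils, 46 x 46 mm square and 58 mm tall, about 0.3 kg, standing on end: white end flanges, copper winding with a paper band, square hole through the middle. Flat sides, may be gripped anywhere. Origin: centre of its underside; z along the winding axis (up), x and y square to its sides. Either may go first.
- coil_b: The other large transformer coil, the same in every way as coil_a.
- small_coil: A smaller coil of the same kind, 30 x 30 mm square and 40 mm tall, about 0.1 kg; a bystander that stays where it stands. Origin: centre of its underside. A round wire reel (60 mm across, 48 mm tall) stands among the coils as well; their places vary, at least 95 mm from centre to centre.
- chute: Fixed lane on a stand: slick flat floor 300 mm long falling 26 deg, rails 20 mm high, 68 mm apart inside, 3 mm thick, stop plate 37 mm high. Origin: floor centre line at the stop's inner face, 35 mm above the bench. x up the slope along the floor (300 mm = open upper end), y across, z square to the floor. A large coil let go level, its uphill edge on or just above the floor, settles and slides down.
There are look-alikes about, which are no part of the job. What is shaped like the coil_b but pink is not meant. What is shaped like the coil_a but turquoise is not meant.

How it is judged:
By the outcome, as a careful person would: the job done as asked, in the order asked, and still so for the second after the job is handed in, with the robot touching nothing.
It also fails if it takes over 51 s, if anything falls off the work surface, if the arm or the gripper's body presses on something with over 40 N, if the wrist force passes 120 N, or if a joint passes its speed limit or range.

ROBOT

A 6-joint arm with a two-finger parallel gripper is mounted at the origin on the work surface. World frame = base frame: x ahead of the robot, y to its left, z up, the work surface at z = 0. Lengths are in m, angles in rad, forces in N, time in s.
With the tool pointing down it reaches from about 0.275 to 0.825 m from the base axis. Payload 4.9 kg.
Tool frame: the origin (TCP) lies midway between the tips of the shut fingers; the grasp point (between the pads) lies robot.grasp_offset behind it (robot.grasp_offset is the distance from the TCP to the grasp point, in m); y points along the fingers, z is the direction in which the jaws open and shut, and the axes are right-handed (so a half turn about y gives the same grasp; the last joint's range is limited). The gripper opens to 85 mm and grips with 20 to 120 N. Pads are 22 mm wide; open, the fingers measure 114 mm over their backs; the gripper's body (76 mm by 85 mm) begins 54 mm behind the grasp point. The pads swing forward as they close: fully open they stand 13 mm farther back than shut.
Start: joints at [1.083, 0.326, -0.193, 1.052, 0, 1.437], TCP at [0.191, 0.516, 0.231] pointing down, gripper open.
Joint ranges: [-2.65, 2.65], [-0.97, 1.79], [-1.3, 1.35], [-1.93, 2.1], [-1.47, 1.37], [-3.14, 3.14]. Speed limits (rad/s): [2.57, 2.57, 3.14, 3.14, 3.14, 3.14].

INTERFACE

Orientations are given as a unit quaternion [x, y, z, w].
In Python, from rig import robot gives the robot as it stands.
- The arm moves only by the tool jog_arm, never from a script. Its argument "increments" is a list of rows, each a list of 3 entries, a list of its own where there are three numbers: the shift along the tool's x, y, z in units of 0.2 m (1.0 is 0.2 m), then the turn, a rotation vector about the tool's x, y, z in units of pi/2 rad (1.0 is pi/2 rad), then the opening, from 0 (shut) to 1 (fully open). A call has 1 to 20 rows; each row is the pose to reach, as a shift and turn from the pose measured when the call began, along the tool's axes at that moment; what a row does not reach only later rows make up. A row lasts 1/12 s, in which the tool goes at most 41.7 mm and 7.16 degrees, less where a joint would pass 70% of its speed; a pose out of reach is approached as far as the arm can. A call with a number of a shift or a turn outside -1 to 1 is refused whole. A call with a gripper value outside its range is refused whole. The fingers move at their own pace and stop on an object; "grip_force" is the grip in N (left out, the last holds). Time passes only in rows, so rows that repeat a pose let the fingers close. It gives the time, the measured TCP pose, the force and the opening at its end, in the units of the state.
- robot.observe(): the state, without advancing time (a new reading comes with each control period).
- robot.snapshot(name): name is "scene" or "side" or "wrist"; returns the picture (400x640x3 uint8, red, green, blue); there is no depth.
- robot.calibration(name): a dict with "vertical_fov" (degrees; the focal length in pixels is half the picture's height over the tangent of half this angle, whatever the lens; pixels are square), "cx", "cy" (the principal point, pixels), "distortion" ([k1, k2, p1, p2, k3] as OpenCV has them; the pictures are not rectified), "eye" and "orientation" of the camera in the world; the wrist camera has in their place "tool_from_camera" (4x4, takes a point from camera to tool coordinates, whose origin is the TCP and whose axes are the tool frame's). Camera axes: x right, y down, z forward; pixel columns grow to the right and rows downward; lengths in m; the calibration is good to about 2 mm. A picture is of the moment at which its call begins: read the wrist's pose just before it. calibration takes no time and is no camera call.
- robot.sign_off(): hands the job in, once; it reports no verdict.
The state is a dict: "t": time; "joints": joint angles; "qvel": joint speeds; "effort": joint torques, N m; "tcp_pos": TCP position; "orientation": TCP orientation; "force": force on the tool from outside, world axes, zero at the start; "wrist_torque": the same for the moment, N m; "finger_gap": finger opening in m.
Only numpy, scipy, OpenCV 4.12 (cv2) and the standard library are available. Lean on these libraries where they do the work, as an engineer would, in place of code of your own. Each camera call takes 0.05 s, during which the arm holds its last target. There are 200 camera calls.

## Working session

There is one attempt and no reset: what is moved stays moved. The work goes in short steps, Python scripts to look and compute and a tool call to move; the robot and the scene stay as the last step left them, time stands still between calls to the robot, and variables do not carry over. Pictures are saved under pics/ and viewed, about 8 in all and at most 12, crops included, and the job is handed in when it is done.

Besides the shell and the picture viewer there is one more tool, called after "Call:" as name(argument=value, ...) on one line, values as JSON. jog_arm: Moves the arm, as the interface text tells. Its arguments: {"type":"object","properties":{"increments":{"type":"array","items":{"type":"array"}},"grip_force":{"type":"number"}},"required":["increments"]}

```bash
ls; mkdir -p pics
python3 - <<'E'
from rig import robot
import cv2
for n in ("scene","side","wrist"):
    cv2.imwrite(f"pics/{n}0.png",robot.snapshot(n)[:,:,::-1])
    print(n,robot.calibration(n))
print(robot.observe(), robot.grasp_offset)
E
```

```text
pics
scene {'vertical_fov': 46.69446545947571, 'cx': 324.43941772135094, 'cy': 202.77901128663495, 'distortion': array([-0.07243785,  0.        ,  0.        ,  0.        ,  0.        ]), 'eye': array([1.28164033, 0.06940211, 0.69040774]), 'orientation': array([ 0.61532978,  0.66489849, -0.3031827 , -0.29556643])}
side {'vertical_fov': 47.641304960401236, 'cx': 326.6494024480295, 'cy': 201.9518410239018, 'distortion': array([-0.01857799,  0.        ,  0.        ,  0.        ,  0.        ]), 'eye': array([0.4219141 , 0.91139866, 0.71662064]), 'orientation': array([-0.04562216,  0.89204005, -0.44823546,  0.0356109 ])}
wrist {'vertical_fov': 60.67922359969644, 'cx': 320.0865130438907, 'cy': 202.4177382613962, 'distortion': array([-0.04143662,  0.        ,  0.        ,  0.        ,  0.        ]), 'tool_from_camera': array([[ 1.00755114e-03,  9.52900446e-01,  3.03281592e-01,
        -7.79411625e-02],
       [ 4.64186457e-04, -3.03282159e-01,  9.52900686e-01,
        -1.41838922e-01],
       [ 9.99999385e-01, -8.19316967e-04, -7.47895768e-04,
         4.74124921e-04],
       [ 0.00000000e+00,  0.00000000e+00,  0.00000000e+00,
         1.00000000e+00]])}
{'t': 0.15, 'joints': array([ 1.08279443e+00,  3.26804570e-01, -1.93327197e-01,  1.05200499e+00,
       -1.93143119e-06,  1.43663666e+00]), 'qvel': array([0.00052273, 0.00047546, 0.0037531 , 0.00065096, 0.00083898,
       0.00030793]), 'effort': array([ 1.62445289e-03, -4.43704748e+01,  2.62664080e+01,  1.04444058e-02,
       -2.02027088e-06, -1.27851283e-05]), 'tcp_pos': array([0.19034238, 0.51555346, 0.23067511]), 'orientation': array([ 0.69652024, -0.12459488,  0.12430606, -0.69561748]), 'force': array([-0.3033032 ,  0.45728066,  0.87428015]), 'wrist_torque': array([ 0.00770469, -0.01271589, -0.05479946]), 'finger_gap': 0.08557503097447726} 0.0187
```

View pics/scene0.png

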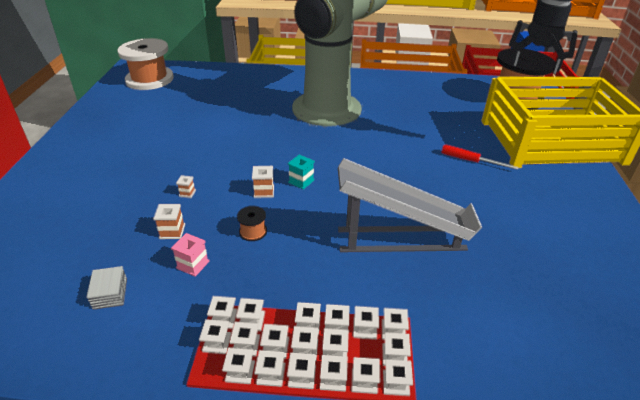

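View pics/side0.png

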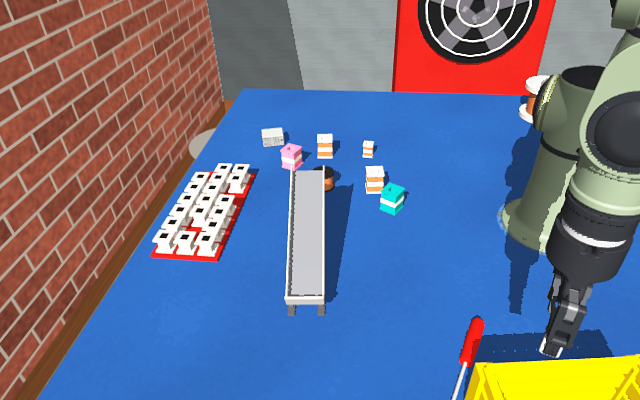

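```bash
cat > h.py <<'E'
import numpy as np, cv2
from scipy.spatial.transform import Rotation as R
from scipy.optimize import least_squares
from rig import robot
def cam(n, st=None):
    c=robot.calibration(n); f=200/np.tan(np.radians(c["vertical_fov"])/2)
    K=np.array([[f,0,c["cx"]],[0,f,c["cy"]],[0,0,1]])
    if n=="wrist":
        T=np.eye(4);T[:3,:3]=R.from_quat(st["orientation"]).as_matrix();T[:3,3]=st["tcp_pos"]
        T=T@c["tool_from_camera"]
    else:
        T=np.eye(4);T[:3,:3]=R.from_quat(c["orientation"]).as_matrix();T[:3,3]=c["eye"]
    return K,c["distortion"],T
def proj(C,P):
    K,d,T=C; I=np.linalg.inv(T)
    return cv2.projectPoints(np.asarray(P,float).reshape(-1,3),cv2.Rodrigues(I[:3,:3])[0],I[:3,3],K,d)[0].reshape(-1,2)
def crop(im,x0,x1,y0,y1,s):
    o=cv2.resize(im[y0:y1,x0:x1,::-1],None,fx=s,fy=s,interpolation=cv2.INTER_CUBIC)
    for x in range((x0+9)//10*10,x1,10): cv2.putText(o,str(x),((x-x0)*s,9),0,.3,(0,255,255),1);cv2.line(o,((x-x0)*s,10),((x-x0)*s,16),(0,255,255))
    for y in range((y0+9)//10*10,y1,10): cv2.putText(o,str(y),(0,(y-y0)*s+4),0,.3,(0,255,255),1);cv2.line(o,(20,(y-y0)*s),(26,(y-y0)*s),(0,255,255))
    return o
E
python3 - <<'E'
from h import *
a=robot.snapshot("scene");b=robot.snapshot("side")
cv2.imwrite("pics/c1.png",np.hstack([crop(a,150,280,155,245,4),crop(b,315,385,130,220,4)]))
cv2.imwrite("pics/c2.png",np.vstack([crop(a,330,490,155,255,4),cv2.rotate(crop(b,285,330,160,320,4),cv2.ROTATE_90_COUNTERCLOCKWISE)]))
E
```

```text
(no output)
```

View pics/c1.png

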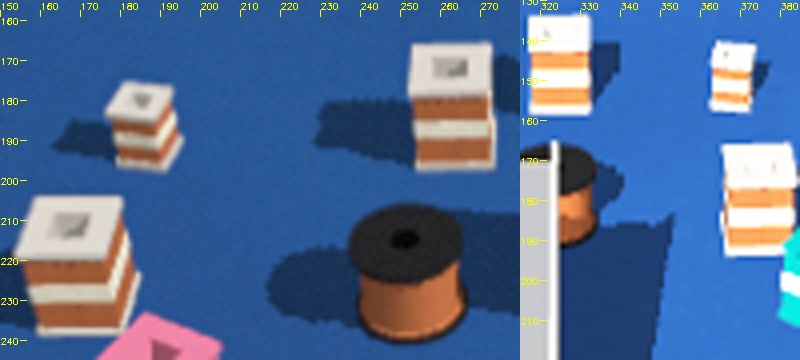

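View pics/c2.png

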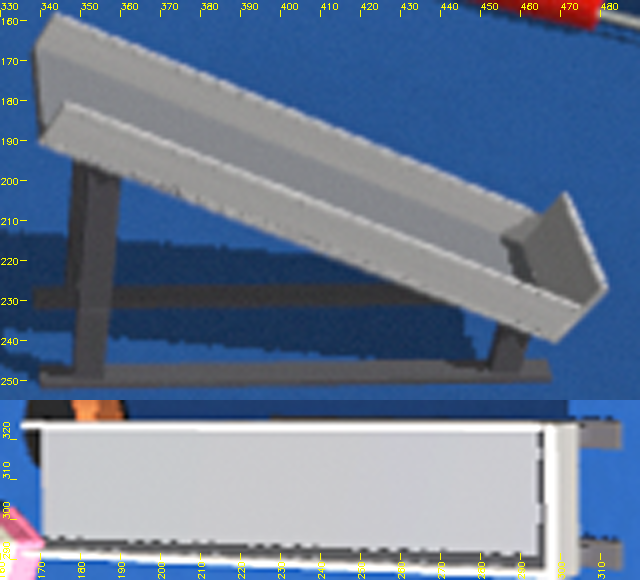

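```bash
cat > fit.py <<'E'
from h import *
S=cam("scene");D=cam("side")
Q={'FL':(-1,-1),'FR':(-1,1),'NR':(1,1),'NL':(1,-1)}
def box(p,w,ks,top):
    x,y,yaw,z=p; r=R.from_euler('z',yaw)
    return [r.apply([w/2*Q[k][0],w/2*Q[k][1],0])+[x,y,z if t else 0] for k,t in zip(ks,top)]
def fitbox(sc,sd,x0,w=.046):
    def f(p):
        e=[]
        for C,o in((S,sc),(D,sd)):
            ks=[a[:2] for a in o]; e.append((proj(C,box(p,w,ks,[a[2]=='t' for a in o]))-np.array(list(o.values()))).ravel())
        return np.concatenate(e)
    r=least_squares(f,x0,loss='soft_l1'); return r.x,np.abs(r.fun).round(1)
A=fitbox({'FLt':(253.3,166.3),'FRt':(273,165.8),'NRt':(273.5,178),'NLt':(252.5,179.5),'NLb':(254.5,197.8),'NRb':(273.5,196.5)},
 {'NLt':(367,177.3),'NRt':(384.5,175.8),'FLt':(383.5,166.3)} and {'NLt':(365.5,166.5),'FLt':(383.5,166.3)} and
 {'NLt':(365.5,166.5),'FLt':(383.5,166.3),'NRt':(367,177.3),'FRt':(384.5,175.8),'NRb':(366.3,193.8),'FRb':(383.5,193)},[.5,-.1,0,.058])
B=fitbox({'FLt':(159,204.3),'FRt':(180.5,204),'NRt':(177.3,219.3),'NLt':(154,219.8),'NLb':(159,238.8),'NRb':(181,238.5)},
 {'NLt':(317.3,133.8),'FLt':(332.5,134),'FRt':(333,143),'NRt':(317.3,142.5),'NRb':(317.8,158.8),'FRb':(332.5,158.8)},[.6,-.2,0,.058])
print(A);print(B)
def chute(p,P):
    x,y,yaw,z,sl=p
    M=R.from_euler('z',yaw).as_matrix()@R.from_euler('y',-sl).as_matrix()
    return np.asarray(P)@M.T+[x,y,z]
if __name__=="__main__":
    m=[[.3,.0355,.02],[.3,-.0355,.02],[-.0015,.037,.037],[-.0015,-.037,.037],[.3,.034,0],[.3,.0355,.02],[.3,-.0355,.02]]
    o=np.array([(347,180.3),(344,158),(481.5,227.5),(471,203),(343,190)])
    o2=np.array([(291.5,167),(323.8,166)])
    o2m=[[.3,.0355,.02],[.3,-.0355,.02]]
    r=least_squares(lambda p:np.r_[(proj(S,chute(p,m[:5]))-o).ravel(),(proj(D,chute(p,o2m))-o2).ravel()],[.6,.25,-np.pi/2,.035,.45],loss='soft_l1')
    print(r.x,np.degrees(r.x[[2,4]]),np.abs(r.fun).round(1))
    np.save("chute.npy",r.x)
    a=robot.snapshot("scene");b=robot.snapshot("side")
    ln=[[[0,.034,0],[.3,.034,0]],[[0,-.034,0],[.3,-.034,0]],[[0,.037,.02],[.3,.037,.02]],[[0,-.037,.02],[.3,-.037,.02]],[[0,-.037,.037],[0,.037,.037]],[[0,-.034,0],[0,.034,0]],[[.3,-.034,0],[.3,.034,0]]]
    def dr(o,C,x0,y0,s):
        L=[chute(r.x,l) for l in ln]
        for p in(A[0],B[0]):
            k=['FL','FR','NR','NL']
            for i in range(4):
                L+= [box(p,.046,[k[i],k[(i+1)%4]],[1,1]),box(p,.046,[k[i],k[(i+1)%4]],[0,0])]
        for l in L:
            q=((proj(C,l)-[x0,y0])*s).round().astype(int)
            cv2.line(o,tuple(map(int,q[0])),tuple(map(int,q[1])),(0,255,0),1)
        return o
    u=dr(crop(a,150,490,150,255,2),S,150,150,2);v=dr(crop(b,280,400,125,315,2),D,280,125,2)
    c=np.zeros((600,800,3),np.uint8);c[:210,:680]=u;c[215:595,:240]=v[:380]
    # bigger chute from scene
    w=dr(crop(a,330,490,155,255,3),S,330,155,3);c[215:515,260:740]=w
    cv2.imwrite("pics/f1.png",c)
E
python3 fit.py
```

```text
(array([ 0.42481754, -0.1192317 ,  0.14726846,  0.05503671]), array([0. , 0.2, 0.1, 0.1, 0.7, 0.4, 0. , 1.3, 0.1, 0.8, 0.5, 0.2, 0.2,
       1. , 1.4, 0.5, 0. , 0.6, 0.1, 0.3, 0.1, 0.1, 0.2, 0.1]))
(array([ 0.58068834, -0.29407577,  0.11951679,  0.05433363]), array([0. , 0.4, 0.1, 0.3, 0.8, 0.5, 0.1, 0.6, 0.6, 0.6, 0.2, 0.7, 0.2,
       1.2, 0.4, 0.7, 0.7, 1. , 0.4, 0.1, 0.2, 0.8, 0.1, 1.1]))
[ 0.54555816  0.33005209 -1.46514274  0.03186688  0.45840621] [-83.94649542  26.26474133] [0.2 0.2 0.4 0.3 0.2 0.6 0.1 0.3 1.2 2.2 0.2 0.1 0.4 0.6]
```

View pics/f1.png

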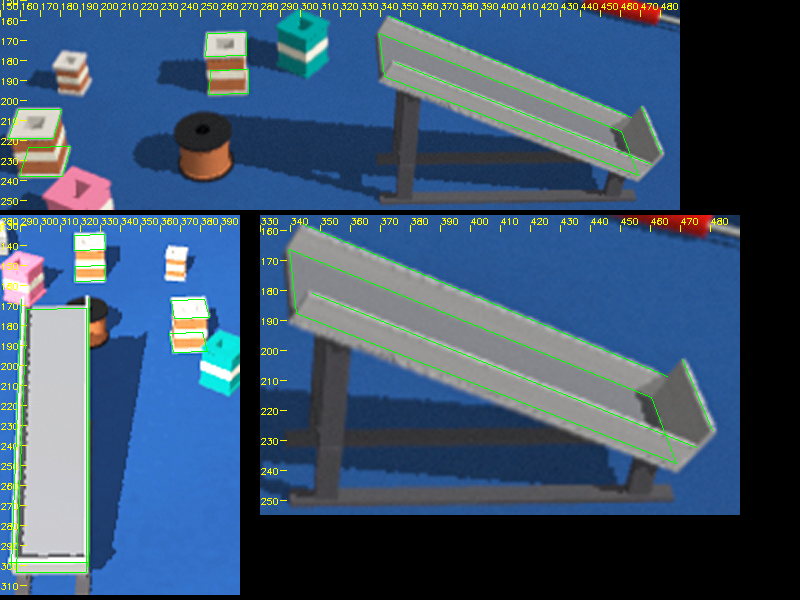

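```bash
cat > go.py <<'E'
from h import *
def go(pos,yaw,st=None):
    "tool y down, jaws (z) along world yaw (mod pi), nearest turn; prints increment units"
    st=st or robot.observe(); M=R.from_quat(st["orientation"]); best=None
    for k in (0,np.pi):
        z=np.array([np.cos(yaw+k),np.sin(yaw+k),0]);y=np.array([0,0,-1.]);x=np.cross(y,z)
        T=R.from_matrix(np.c_[x,y,z]); r=(M.inv()*T).as_rotvec()/(np.pi/2)
        s=M.inv().apply(np.array(pos)-st["tcp_pos"])/.2
        print("shift",s.round(3),"turn",r.round(3))
E
python3 - <<'E'
from go import *
st=robot.observe();print(R.from_quat(st["orientation"]).as_matrix().round(2))
go([.425,-.119,.2],np.radians(8.4))
c=np.load("chute.npy")
E
```

```text
[[ 0.94 -0.    0.35]
 [-0.35 -0.    0.94]
 [-0.   -1.   -0.  ]]
shift [ 2.2    0.156 -2.571] turn [0.    0.681 0.   ]
shift [ 2.2    0.156 -2.571] turn [ 0.    -1.319 -0.   ]
```

Call:
jog_arm(increments=[[[0.85,0,-1],[0,0,0],1],[[0.85,0,-1],[0,0,0],1],[[0.85,0,-1],[0,0,0],1],[[0.85,0,-1],[0,0,0],1],[[0.85,0,-1],[0,0,0],1],[[0.85,0,-1],[0,0,0],1],[[0.85,0,-1],[0,0,0],1]], grip_force=60)

```text
t: 0.93
tcp_pos: [0.2812, 0.2653, 0.2312]
orientation: [0.697, -0.126, 0.126, -0.695]
force: [0.4, 0.4, -0.2]
finger_gap: 0.0857
```

Call:
jog_arm(increments=[[[0.85,0,-1],[0,0,0],1],[[0.85,0,-1],[0,0,0],1],[[0.85,0,-1],[0,0,0],1],[[0.85,0,-1],[0,0,0],1],[[0.85,0,-1],[0,0,0],1],[[0.85,0,-1],[0,0,0],1],[[0.85,0,-1],[0,0,0],1]])

```text
t: 1.52
tcp_pos: [0.372, 0.0143, 0.2323]
orientation: [0.697, -0.126, 0.129, -0.694]
force: [0.8, 0.3, -0.2]
finger_gap: 0.085
```

Run:
```python
from go import *
print(robot.observe()["tcp_pos"],robot.observe()["t"])
go([.425,-.119,.2],np.radians(8.4))
```

```text
[0.37202364 0.01426137 0.2322555 ] 1.5167
shift [ 0.484  0.165 -0.528] turn [0.    0.676 0.003]
shift [ 0.484  0.165 -0.528] turn [ 4.000e-03 -1.324e+00 -1.000e-03]
```

Call:
jog_arm(increments=[[[0.48,0.1,-0.53],[0,0.676,0],1],[[0.48,0.1,-0.53],[0,0.676,0],1],[[0.48,0.1,-0.53],[0,0.676,0],1],[[0.48,0.1,-0.53],[0,0.676,0],1],[[0.48,0.1,-0.53],[0,0.676,0],1],[[0.48,0.1,-0.53],[0,0.676,0],1],[[0.48,0.1,-0.53],[0,0.676,0],1],[[0.48,0.1,-0.53],[0,0.676,0],1],[[0.48,0.1,-0.53],[0,0.676,0],1],[[0.48,0.1,-0.53],[0,0.676,0],1],[[0.48,0.1,-0.53],[0,0.676,0],1]])

```text
t: 2.43
tcp_pos: [0.4242, -0.119, 0.213]
orientation: [0.536, -0.46, 0.463, -0.535]
force: [0.7, -0.8, 0.5]
finger_gap: 0.0853
```

```bash
cat > wv.py <<'E'
import sys
from fit import *
st=robot.observe();im=robot.snapshot("wrist");C=cam("wrist",st);o=im[:,:,::-1].copy()
print(st["tcp_pos"],st["t"])
k=['FL','FR','NR','NL']
for p in(A[0],B[0]):
    for z in (1,0):
        q=proj(C,box([*p[:3],.058],.046,k,[z]*4))
        if np.abs(q).max()<900: cv2.polylines(o,[q.round().astype(np.int32)],True,(0,255,0) if z else (255,255,0),1)
cv2.imwrite(f"pics/{sys.argv[1]}.png",o)
E
python3 wv.py w1
```

```text
(array([ 0.42481754, -0.1192317 ,  0.14726846,  0.05503671]), array([0. , 0.2, 0.1, 0.1, 0.7, 0.4, 0. , 1.3, 0.1, 0.8, 0.5, 0.2, 0.2,
       1. , 1.4, 0.5, 0. , 0.6, 0.1, 0.3, 0.1, 0.1, 0.2, 0.1]))
(array([ 0.58068834, -0.29407577,  0.11951679,  0.05433363]), array([0. , 0.4, 0.1, 0.3, 0.8, 0.5, 0.1, 0.6, 0.6, 0.6, 0.2, 0.7, 0.2,
       1.2, 0.4, 0.7, 0.7, 1. , 0.4, 0.1, 0.2, 0.8, 0.1, 1.1]))
[ 0.42416038 -0.11902035  0.21299024] 2.4333
```

View pics/w1.png

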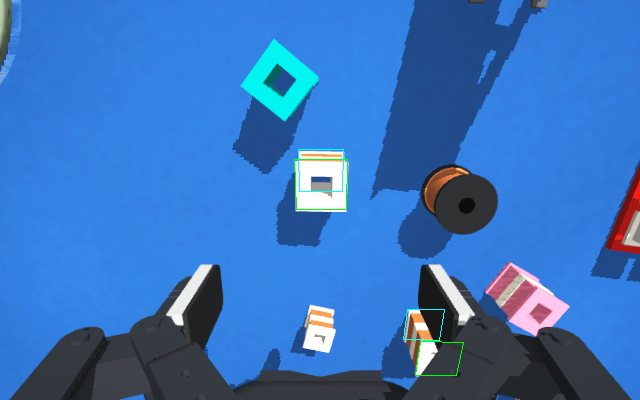

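Call:
jog_arm(increments=[[[0,0.7,0],[0,0,0],1],[[0,0.7,0],[0,0,0],1],[[0,0.7,0],[0,0,0],1],[[0,0.7,0],[0,0,0],1],[[0,0.85,0],[0,0,0],1],[[0,0.935,0],[0,0,0],1],[[0,0.935,0],[0,0,0],1],[[0,0.935,0],[0,0,0],0.4],[[0,0.935,0],[0,0,0],0.4],[[0,0.935,0],[0,0,0],0.4],[[0,0.935,0],[0,0,0],0.3],[[0,0.935,0],[0,0,0],0.3],[[0,0.935,0],[0,0,0],0.3],[[0,0.935,0],[0,0,0],0.3]], grip_force=60)

```text
t: 3.65
tcp_pos: [0.4259, -0.1204, 0.0277]
orientation: [0.536, -0.459, 0.465, -0.535]
force: [-1.0, 0.7, 4.5]
finger_gap: 0.0456
```

Call:
jog_arm(increments=[[[0,-0.1,0],[0,0,0],0.3],[[0,-0.3,0],[0,0,0],0.3],[[0,-0.5,0],[0,0,0],0.3],[[0,-0.7,0],[0,0,0],0.3],[[0,-0.9,0],[0,0,0],0.3],[[0,-1,0],[0,0,0],0.3],[[0,-1,0],[0,0,0],0.3],[[0,-1,0],[0,0,0],0.3]])

```text
t: 4.32
tcp_pos: [0.4255, -0.1196, 0.2291]
orientation: [-0.536, 0.458, -0.466, 0.536]
force: [0.3, -0.2, -3.6]
finger_gap: 0.0453
```

```bash
cat > tgt.py <<'E'
from fit import *
from go import go
c=np.load("chute.npy").copy(); c[3]=.035
def target(s,h,tcpz):
    "TCP pos so that level coil's uphill bottom edge sits h above floor at chute x=s; tcpz = TCP height above coil underside"
    e=chute(c,[[s,0,0]])[0]; d=np.array([np.cos(c[2]),np.sin(c[2]),0])
    return e-d*.023+[0,0,h+tcpz], c[2]+np.pi/2
E
python3 - <<'E'
from tgt import *
st=robot.observe();print(st["tcp_pos"],st["finger_gap"],st["force"])
for h in(.1,.004):
    p,y=target(.24,h,.026); print(p,np.degrees(y)); go(p,y)
E
```

```text
(array([ 0.42481754, -0.1192317 ,  0.14726846,  0.05503671]), array([0. , 0.2, 0.1, 0.1, 0.7, 0.4, 0. , 1.3, 0.1, 0.8, 0.5, 0.2, 0.2,
       1. , 1.4, 0.5, 0. , 0.6, 0.1, 0.3, 0.1, 0.1, 0.2, 0.1]))
(array([ 0.58068834, -0.29407577,  0.11951679,  0.05433363]), array([0. , 0.4, 0.1, 0.3, 0.8, 0.5, 0.1, 0.6, 0.6, 0.6, 0.2, 0.7, 0.2,
       1.2, 0.4, 0.7, 0.7, 1. , 0.4, 0.1, 0.2, 0.8, 0.1, 1.1]))
[ 0.42552865 -0.1195592   0.22911446] 0.04529998367148358 [ 0.30371254 -0.15297012 -3.60637354]
[0.56582936 0.13890181 0.26720466] 6.053504582017836
shift [-1.173 -0.194  0.886] turn [-0.005  0.027  0.005]
shift [-1.173 -0.194  0.886] turn [ 0.008 -1.973  0.008]
[0.56582936 0.13890181 0.17120466] 6.053504582017836
shift [-1.177  0.286  0.882] turn [-0.005  0.027  0.005]
shift [-1.177  0.286  0.882] turn [ 0.008 -1.973  0.008]
```

Call:
jog_arm(increments=[[[-0.2,-0.19,0.1],[0,0.027,0],0.3],[[-0.4,-0.19,0.3],[0,0.027,0],0.3],[[-0.6,-0.19,0.5],[0,0.027,0],0.3],[[-0.75,-0.19,0.65],[0,0.027,0],0.3],[[-0.9,-0.19,0.8],[0,0.027,0],0.3],[[-1,-0.19,0.886],[0,0.027,0],0.3],[[-1,-0.19,0.886],[0,0.027,0],0.3],[[-1,-0.19,0.886],[0,0.027,0],0.3],[[-1,-0.19,0.886],[0,0.027,0],0.3]])

```text
t: 5.07
tcp_pos: [0.57, 0.1059, 0.2637]
orientation: [0.528, -0.469, 0.475, -0.525]
force: [-1.0, -0.5, -2.7]
finger_gap: 0.0453
```

Run:
```python
from tgt import *
st=robot.observe();C=cam("wrist",st);o=robot.snapshot("wrist")[:,:,::-1].copy()
for l in [[[0,.034,0],[.3,.034,0]],[[0,-.034,0],[.3,-.034,0]],[[0,.037,.02],[.3,.037,.02]],[[0,-.037,.02],[.3,-.037,.02]],[[.3,-.034,0],[.3,.034,0]],[[0,-.037,.037],[0,.037,.037]]]:
    q=proj(C,chute(c,l)).round().astype(np.int32); cv2.polylines(o,[q],False,(0,255,0),1); print(q.tolist())
cv2.imwrite("pics/w2.png",o)
go(*target(.24,.1,.0277)); print(st["t"],st["tcp_pos"])
```

```text
(array([ 0.42481754, -0.1192317 ,  0.14726846,  0.05503671]), array([0. , 0.2, 0.1, 0.1, 0.7, 0.4, 0. , 1.3, 0.1, 0.8, 0.5, 0.2, 0.2,
       1. , 1.4, 0.5, 0. , 0.6, 0.1, 0.3, 0.1, 0.1, 0.2, 0.1]))
(array([ 0.58068834, -0.29407577,  0.11951679,  0.05433363]), array([0. , 0.4, 0.1, 0.3, 0.8, 0.5, 0.1, 0.6, 0.6, 0.6, 0.2, 0.7, 0.2,
       1.2, 0.4, 0.7, 0.7, 1. , 0.4, 0.1, 0.2, 0.8, 0.1, 1.1]))
[[356, -73], [363, 258]]
[[282, -73], [275, 258]]
[[362, -94], [371, 259]]
[[277, -94], [267, 258]]
[[275, 258], [363, 258]]
[[274, -114], [364, -114]]
shift [-0.171 -0.025 -0.   ] turn [-0.002  0.001  0.005]
shift [-0.171 -0.025 -0.   ] turn [ 0.009 -1.999  0.003]
5.0667 [0.57000709 0.10592485 0.26371595]
```

View pics/w2.png

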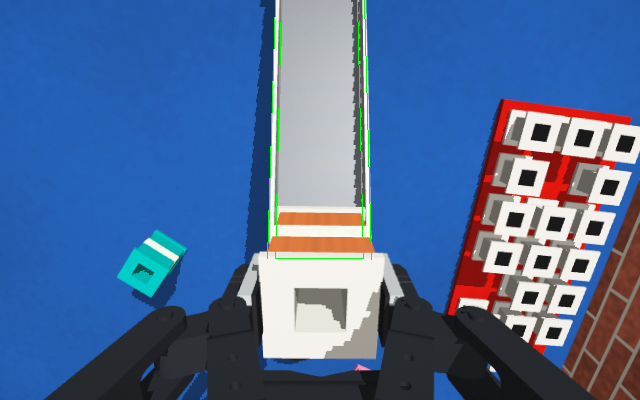

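Call:
jog_arm(increments=[[[-0.17,0,0],[0,0,0],0.3],[[-0.17,0.1,0],[0,0,0],0.3],[[-0.17,0.2,0],[0,0,0],0.3],[[-0.17,0.3,0],[0,0,0],0.3],[[-0.17,0.36,0],[0,0,0],0.3],[[-0.17,0.4,0],[0,0,0],0.3],[[-0.17,0.43,0],[0,0,0],0.3],[[-0.17,0.445,0],[0,0,0],0.3],[[-0.17,0.445,0],[0,0,0],0.3],[[-0.17,0.445,0],[0,0,0],0.3]])

```text
t: 5.95
tcp_pos: [0.5666, 0.1377, 0.1755]
orientation: [0.527, -0.469, 0.476, -0.525]
force: [0.2, 0.4, -2.8]
finger_gap: 0.0451
```

Run:
```python
from tgt import *
st=robot.observe();go(*target(.24,.003,.0277)); print(st["t"],st["tcp_pos"],st["force"])
a=robot.snapshot("scene");b=robot.snapshot("side")
cv2.imwrite("pics/p1.png",np.hstack([crop(a,320,420,90,230,4),crop(b,270,370,120,260,4)]))
```

```text
(array([ 0.42481754, -0.1192317 ,  0.14726846,  0.05503671]), array([0. , 0.2, 0.1, 0.1, 0.7, 0.4, 0. , 1.3, 0.1, 0.8, 0.5, 0.2, 0.2,
       1. , 1.4, 0.5, 0. , 0.6, 0.1, 0.3, 0.1, 0.1, 0.2, 0.1]))
(array([ 0.58068834, -0.29407577,  0.11951679,  0.05433363]), array([0. , 0.4, 0.1, 0.3, 0.8, 0.5, 0.1, 0.6, 0.6, 0.6, 0.2, 0.7, 0.2,
       1.2, 0.4, 0.7, 0.7, 1. , 0.4, 0.1, 0.2, 0.8, 0.1, 1.1]))
shift [-0.007  0.018 -0.003] turn [-0.003  0.     0.006]
shift [-0.007  0.018 -0.003] turn [ 0.009 -1.999  0.004]
5.95 [0.56660538 0.13769293 0.17548712] [ 0.22971594  0.44756389 -2.75433917]
```

View pics/p1.png

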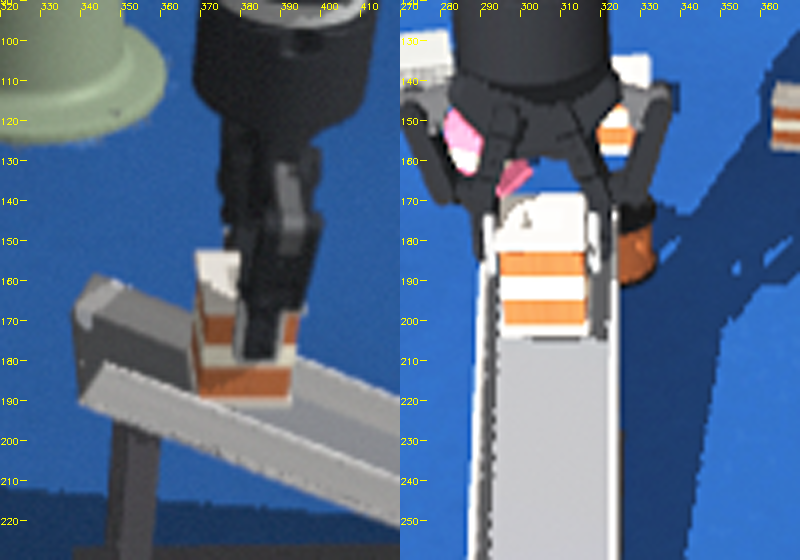

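Call:
jog_arm(increments=[[[0,0.01,0],[0,0,0],0.3],[[0,0.018,0],[0,0,0],0.3],[[0,0.018,0],[0,0,0],0.3]])

```text
t: 6.3
tcp_pos: [0.5668, 0.1379, 0.1721]
orientation: [0.527, -0.469, 0.476, -0.525]
force: [-0.4, -0.6, -2.4]
finger_gap: 0.045
```

Call:
jog_arm(increments=[[[0,0,0],[0,0,0],0.8],[[0,0,0],[0,0,0],0.8],[[0,0,0],[0,0,0],0.8],[[0,0,0],[0,0,0],0.8],[[0,0,0],[0,0,0],0.8],[[0,0,0],[0,0,0],0.8],[[0,0,0],[0,0,0],0.8],[[0,0,0],[0,0,0],0.8],[[0,0,0],[0,0,0],0.8],[[0,0,0],[0,0,0],0.8],[[0,0,0],[0,0,0],0.8],[[0,0,0],[0,0,0],0.8]])

```text
t: 7.3
tcp_pos: [0.5669, 0.1379, 0.1721]
orientation: [0.527, -0.469, 0.476, -0.525]
force: [0.7, 0.9, 0.2]
finger_gap: 0.0683
```

Call:
jog_arm(increments=[[[0,-0.15,0],[0,0,0],0.8],[[0,-0.3,0],[0,0,0],0.8],[[0,-0.5,0],[0,0,0],0.8],[[0,-0.5,0],[0,0,0],1],[[0,-0.5,0],[0,0,0],1],[[0,-0.5,0],[0,0,0],1]])

```text
t: 7.8
tcp_pos: [0.5662, 0.1388, 0.272]
orientation: [0.527, -0.469, 0.476, -0.525]
force: [-0.7, 0.4, -0.6]
finger_gap: 0.0852
```

```bash
sed -i 's/^print(A);print(B)//' fit.py
python3 - <<'E'
from tgt import *
st=robot.observe(); print(st["t"],st["tcp_pos"],st["force"])
go([.575,-.24,.26],np.radians(7))
a=robot.snapshot("scene");b=robot.snapshot("side")
cv2.imwrite("pics/p2.png",np.hstack([crop(a,370,490,130,270,3),crop(b,270,360,190,330,3)]))
E
```

```text
7.8 [0.56622468 0.13875097 0.2719928 ] [-0.71082444  0.37540108 -0.55721107]
shift [ 1.887  0.075 -0.159] turn [-0.003 -0.01   0.006]
shift [ 1.887  0.075 -0.159] turn [-0.009  1.99  -0.005]
```

View pics/p2.png

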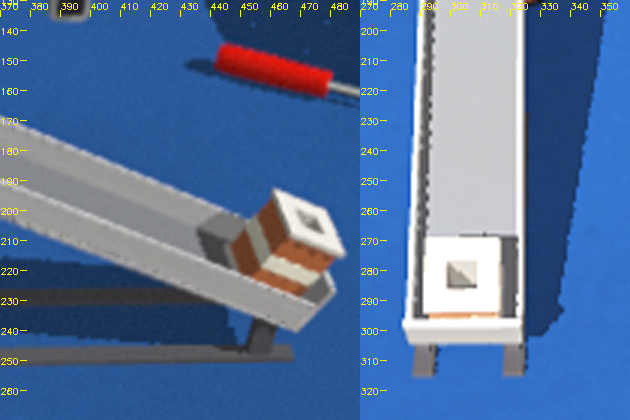

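Call:
jog_arm(increments=[[[1,0,-0.08],[0,0,0],1],[[1,0,-0.08],[0,0,0],1],[[1,0,-0.08],[0,0,0],1],[[1,0,-0.08],[0,0,0],1],[[1,0,-0.08],[0,0,0],1],[[1,0,-0.08],[0,0,0],1]])

```text
t: 8.4
tcp_pos: [0.5702, -0.0677, 0.2706]
orientation: [0.527, -0.472, 0.477, -0.522]
force: [-0.0, -0.5, -0.1]
finger_gap: 0.0856
```

Call:
jog_arm(increments=[[[0.88,0,-0.08],[0,0,0],1],[[0.88,0,-0.08],[0,0,0],1],[[0.88,0,-0.08],[0,0,0],1],[[0.88,0,-0.08],[0,0,0],1],[[0.88,0,-0.08],[0,0,0],1],[[0.88,0,-0.08],[0,0,0],1],[[0.88,0,-0.08],[0,0,0],1]])

```text
t: 8.98
tcp_pos: [0.5711, -0.2444, 0.2709]
orientation: [0.526, -0.473, 0.476, -0.521]
force: [0.1, 0.7, 0.2]
finger_gap: 0.0853
```

```bash
python3 wv.py w3
```

```text
[ 0.57112914 -0.24435822  0.27091207] 8.9833
```

View pics/w3.png

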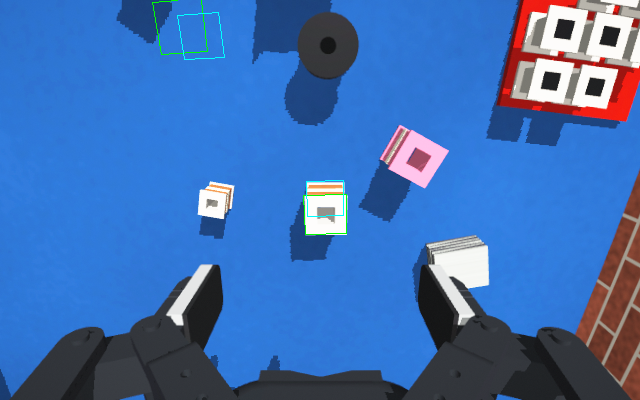

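Run:
```python
from go import *
go([.5805,-.294,.13],np.radians(6.8))
```

```text
shift [0.251 0.709 0.022] turn [ 0.001 -0.012  0.005]
shift [0.251 0.709 0.022] turn [-0.008  1.988  0.002]
```

Call:
jog_arm(increments=[[[0.25,0.3,0.022],[0,-0.01,0.005],1],[[0.25,0.4,0.022],[0,-0.01,0.005],1],[[0.25,0.5,0.022],[0,-0.01,0.005],1],[[0.25,0.6,0.022],[0,-0.01,0.005],1],[[0.25,0.7,0.022],[0,-0.01,0.005],1],[[0.25,0.71,0.022],[0,-0.01,0.005],1],[[0.25,0.71,0.022],[0,-0.01,0.005],1]])

```text
t: 9.62
tcp_pos: [0.5799, -0.2913, 0.1285]
orientation: [0.529, -0.471, 0.468, -0.528]
force: [0.2, -0.3, -0.6]
finger_gap: 0.0854
```

Run:
```python
from go import *
print(robot.observe()["tcp_pos"]);go([.5805,-.294,.027],np.radians(6.8))
```

```text
[ 0.57988368 -0.29127648  0.12846936]
shift [0.015 0.507 0.004] turn [ 0.003 -0.001 -0.001]
shift [0.015 0.507 0.004] turn [0.002 1.999 0.005]
```

Call:
jog_arm(increments=[[[0.015,0.1,0],[0,0,0],1],[[0.015,0.25,0],[0,0,0],1],[[0.015,0.38,0],[0,0,0],1],[[0.015,0.46,0],[0,0,0],1],[[0.015,0.505,0],[0,0,0],1],[[0.015,0.505,0],[0,0,0],1],[[0.015,0.505,0],[0,0,0],0.4],[[0.015,0.505,0],[0,0,0],0.4],[[0.015,0.505,0],[0,0,0],0.4],[[0.015,0.505,0],[0,0,0],0.3],[[0.015,0.505,0],[0,0,0],0.3],[[0.015,0.505,0],[0,0,0],0.3],[[0.015,0.505,0],[0,0,0],0.3]], grip_force=60)

```text
t: 10.7
tcp_pos: [0.5812, -0.2949, 0.0296]
orientation: [0.529, -0.47, 0.469, -0.528]
force: [0.5, 0.4, 5.9]
finger_gap: 0.0447
```

Call:
jog_arm(increments=[[[0,-0.1,0],[0,0,0],0.3],[[0,-0.3,0],[0,0,0],0.3],[[0,-0.5,0],[0,0,0],0.3],[[0,-0.7,0],[0,0,0],0.3],[[0,-0.9,0],[0,0,0],0.3],[[0,-1,0],[0,0,0],0.3],[[0,-1,0],[0,0,0],0.3],[[0,-1,0],[0,0,0],0.3]])

```text
t: 11.37
tcp_pos: [0.5819, -0.2952, 0.2306]
orientation: [0.529, -0.469, 0.47, -0.528]
force: [-0.1, 0.4, -4.8]
finger_gap: 0.0449
```

Run:
```python
from tgt import *
print(robot.observe());go(*target(.24,.1,.0277))
```

```text
{'t': 11.3667, 'joints': array([-5.82013539e-01,  5.19894757e-01,  1.04971130e-01,  1.15472257e+00,
       -9.95644176e-04,  8.71004831e-01]), 'qvel': array([-0.00042921,  0.04517056, -0.06274401, -0.01287778,  0.00102119,
       -0.00044527]), 'effort': array([ 6.80608163e-02, -6.03571415e+01,  3.04538512e+01,  1.61367450e-01,
       -5.27022596e-03, -5.67081997e-06]), 'tcp_pos': array([ 0.58189106, -0.29516933,  0.23064972]), 'orientation': array([ 0.52885025, -0.46925273,  0.4701589 , -0.52827067]), 'force': array([-0.11699125,  0.37066286, -4.79271498]), 'wrist_torque': array([0.0357885 , 0.04314678, 0.00568818]), 'finger_gap': 0.04491513116200006}
shift [-2.164 -0.194  0.175] turn [-0.     0.008  0.001]
shift [-2.164 -0.194  0.175] turn [ 1.000e-03 -1.992e+00  0.000e+00]
```

Call:
jog_arm(increments=[[[-0.2,-0.2,0.05],[0,0.008,0],0.3],[[-0.4,-0.2,0.1],[0,0.008,0],0.3],[[-0.6,-0.2,0.1],[0,0.008,0],0.3],[[-0.8,-0.2,0.1],[0,0.008,0],0.3],[[-1,-0.2,0.1],[0,0.008,0],0.3],[[-1,-0.2,0.1],[0,0.008,0],0.3]])

```text
t: 11.87
tcp_pos: [0.5753, -0.0872, 0.2675]
orientation: [0.527, -0.474, 0.469, -0.527]
force: [-0.4, -0.5, -3.3]
finger_gap: 0.045
```

Call:
jog_arm(increments=[[[-0.2,0,0.05],[0,0,0],0.3],[[-0.4,0,0.08],[0,0,0],0.3],[[-0.6,0,0.08],[0,0,0],0.3],[[-0.8,0,0.08],[0,0,0],0.3],[[-1,0,0.08],[0,0,0],0.3],[[-1,0,0.08],[0,0,0],0.3]])

```text
t: 12.37
tcp_pos: [0.5659, 0.1204, 0.2655]
orientation: [0.53, -0.474, 0.464, -0.528]
force: [0.1, -1.0, -3.4]
finger_gap: 0.0447
```

Run:
```python
from tgt import *
st=robot.observe();print(st["tcp_pos"],st["force"],st["finger_gap"]);go(*target(.24,.1,.029))
```

```text
[0.56591567 0.12039499 0.26551592] [ 0.05631826 -0.95310406 -3.36216558] 0.044710557358582
shift [-0.092 -0.023  0.01 ] turn [ 0.007  0.009 -0.006]
shift [-0.092 -0.023  0.01 ] turn [-0.009 -1.991 -0.01 ]
```

Call:
jog_arm(increments=[[[-0.09,0,0.01],[0.005,0.009,-0.005],0.3],[[-0.09,0.1,0.01],[0.005,0.009,-0.005],0.3],[[-0.09,0.2,0.01],[0.005,0.009,-0.005],0.3],[[-0.09,0.3,0.01],[0.005,0.009,-0.005],0.3],[[-0.09,0.36,0.01],[0.005,0.009,-0.005],0.3],[[-0.09,0.4,0.01],[0.005,0.009,-0.005],0.3],[[-0.09,0.43,0.01],[0.005,0.009,-0.005],0.3],[[-0.09,0.445,0.01],[0.005,0.009,-0.005],0.3],[[-0.09,0.445,0.01],[0.005,0.009,-0.005],0.3],[[-0.09,0.445,0.01],[0.005,0.009,-0.005],0.3]])

```text
t: 13.2
tcp_pos: [0.565, 0.1391, 0.1769]
orientation: [0.526, -0.474, 0.472, -0.525]
force: [-0.2, 0.4, -4.2]
finger_gap: 0.0446
```

Run:
```python
from tgt import *
st=robot.observe();print(st["tcp_pos"],st["force"],st["finger_gap"]);go(*target(.24,.003,.0285))
a=robot.snapshot("scene");b=robot.snapshot("side")
cv2.imwrite("pics/p3.png",np.hstack([crop(a,320,420,90,230,4),crop(b,270,370,120,260,4)]))
```

```text
[0.56504636 0.13911422 0.17694068] [-0.17641338  0.38305873 -4.18572349] 0.0446076875747793
shift [0.001 0.021 0.004] turn [ 0.001 -0.    -0.001]
shift [0.001 0.021 0.004] turn [1.e-03 2.e+00 2.e-03]
```

View pics/p3.png

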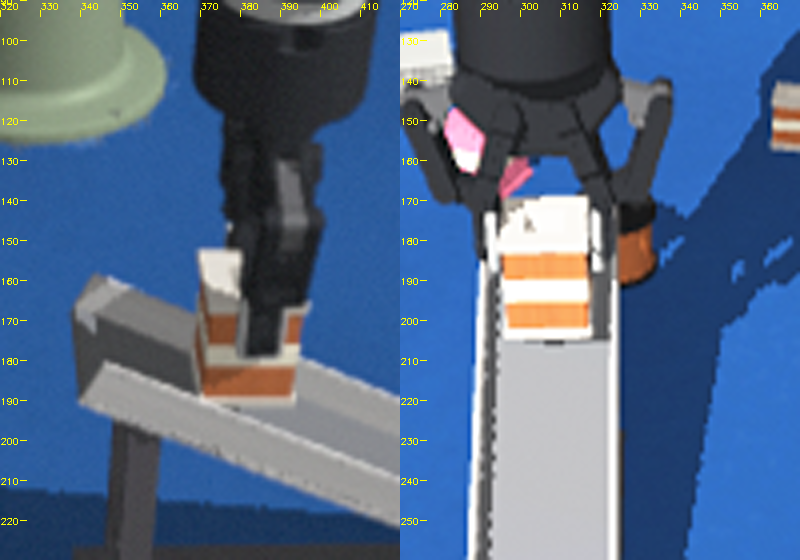

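Coil B stands level between the rails (side columns ~295–318, rails at 290 and 322), like the first. Now I release it.

Call:
jog_arm(increments=[[[0,0.01,0],[0,0,0],0.3],[[0,0.02,0],[0,0,0],0.3],[[0,0.02,0],[0,0,0],0.3]])

```text
t: 13.55
tcp_pos: [0.5653, 0.1392, 0.1734]
orientation: [-0.526, 0.474, -0.472, 0.526]
force: [0.5, -0.2, -2.7]
finger_gap: 0.0453
```

Call:
jog_arm(increments=[[[0,0,0],[0,0,0],0.8],[[0,0,0],[0,0,0],0.8],[[0,0,0],[0,0,0],0.8],[[0,0,0],[0,0,0],0.8],[[0,0,0],[0,0,0],0.8],[[0,0,0],[0,0,0],0.8],[[0,0,0],[0,0,0],0.8],[[0,0,0],[0,0,0],0.8],[[0,0,0],[0,0,0],0.8],[[0,0,0],[0,0,0],0.8],[[0,0,0],[0,0,0],0.8],[[0,0,0],[0,0,0],0.8]])

```text
t: 14.55
tcp_pos: [0.5653, 0.1393, 0.1734]
orientation: [-0.526, 0.474, -0.472, 0.526]
force: [0.3, -0.5, 0.1]
finger_gap: 0.0682
```

Call:
jog_arm(increments=[[[0,-0.15,0],[0,0,0],0.8],[[0,-0.3,0],[0,0,0],0.8],[[0,-0.5,0],[0,0,0],0.8],[[0,-0.5,0],[0,0,0],0.8],[[0,-0.5,0],[0,0,0],0.8],[[0,-0.5,0],[0,0,0],0.8],[[0,-0.5,0],[0,0,0],0.8],[[0,-0.5,0],[0,0,0],0.8]])

```text
t: 15.22
tcp_pos: [0.5645, 0.139, 0.2719]
orientation: [0.526, -0.474, 0.472, -0.525]
force: [0.3, 1.4, -0.6]
finger_gap: 0.0683
```

Run:
```python
from tgt import *
st=robot.observe(); print(st["t"],st["tcp_pos"],st["force"],st["finger_gap"])
a=robot.snapshot("scene");b=robot.snapshot("side")
c=np.hstack([crop(a,330,490,130,270,3),crop(b,270,370,190,330,3)])
d=crop(a,150,330,150,260,1);e=np.zeros((d.shape[0],c.shape[1],3),np.uint8);e[:,:180]=d
cv2.imwrite("pics/p4.png",np.vstack([c,e]))
```

```text
15.2167 [0.56454609 0.13897057 0.27186104] [ 0.34378016  1.38489348 -0.59739077] 0.06834629534065276
```

View pics/p4.png

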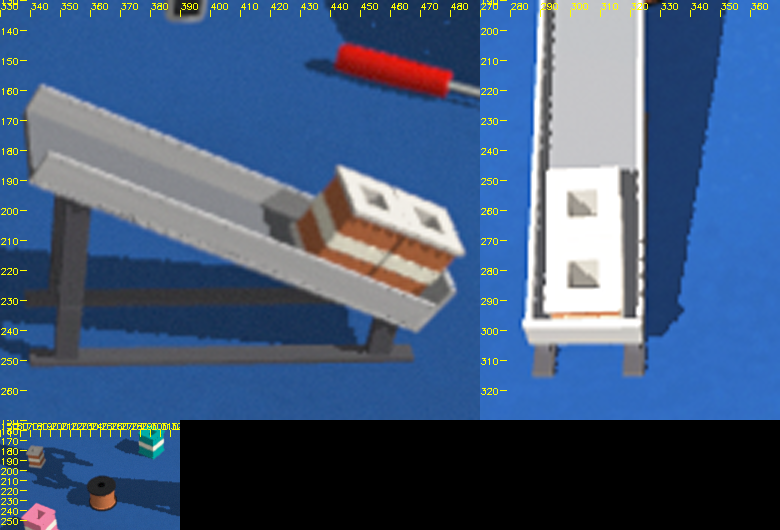

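Both coils rest flush in the lane, the first at the stop (scene ~(447,220)) and the second right behind it (scene ~(427,205)). The small coil, the reel and the look-alikes are where they were.

```bash
python3 -c "
from rig import robot
print(robot.sign_off())"
```

```text
the job is handed in; nothing more can be done
None
```

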